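Square the specimen case into the UV bar's corner

ROBOT

A 6-joint arm with a two-finger parallel gripper is mounted at the origin on the work surface. World frame = base frame: x ahead of the robot, y to its left, z up, the work surface at z = 0. Lengths are in m, angles in degrees, forces in N, time in s.
With the tool pointing down it reaches from about 0.3 to 0.75 m from the base axis. Payload 8.5 kg.
Tool frame: the origin (TCP) lies at the very end of the fingers, on their centre line; the grasp point (between the pads) lies 19 mm behind it (env.tcp_to_grasp is the distance from the TCP to the grasp point, in m); z points along the fingers, y is the line along which they close (so a half turn about z gives the same grasp; the last joint's range is limited). The gripper opens to 85 mm and grips with 20 to 120 N. Pads are 22 mm wide; open, the fingers measure 114 mm over their backs; the gripper's body (76 mm by 85 mm) begins 54 mm behind the grasp point. The pads swing forward as they close: fully open they stand 13 mm farther back than shut.
Start: joints at [63.581, 21.807, 74.336, -0, 83.858, -12.336], TCP at [0.134, 0.533, 0.231] pointing down, gripper open.
Joint ranges: [-178.18, 178.18], [-50.72, 133.34], [12.68, 142.11], [-81.47, 261.47], [9.98, 163.14], [-165.26, 165.26]. Speed limits (degrees/s): [136.94, 136.94, 180, 180, 180, 180].

INTERFACE

Orientations are given as a 3x3 rotation matrix whose columns are the frame's x, y, z axes.
In Python, from rig import status, get_image, env gives the robot as it stands.
- The arm moves only by the shell command python3 -m handwheel 'ROWS' [FORCE]. ROWS is text: rows parted by semicolons, each of 7 numbers parted by spaces: the shift along the world's x, y, z in cm, then the turn, a rotation vector about the world's x, y, z in degrees, then the opening, from 0 (shut) to 1 (fully open). In form: dx dy dz wx wy wz gripper; .... A call has 1 to 8 rows; each row is the pose to reach, as a shift and turn from the pose commanded when the call began; what a row does not reach only later rows make up. A row lasts 1/12 s, in which the tool goes at most 41.7 mm and 7.16 degrees, less where a joint would pass 70% of its speed; a pose out of reach is approached as far as the arm can. A call with a gripper value outside its range is refused whole. The fingers move at their own pace and stop on an object; FORCE is the grip in N (left out, the last holds). Time passes only in rows, so rows that repeat a pose let the fingers close. It gives the time, the measured TCP pose, the force, the opening and the grip force at its end, in the units of the state.
- status.observe(): the state, without advancing time (a new reading comes with each control period).
- get_image(name): name is "side" or "top" or "wrist"; returns a dict with "color" (384x512x3 uint8, red, green, blue), "vertical_fov" (degrees; the focal length in pixels is half the picture's height over the tangent of half this angle, whatever the lens; pixels are square), "cx", "cy" (the principal point, pixels), "xyz" and "orientation" of the camera in the world. Camera axes: x right, y down, z forward; pixel columns grow to the right and rows downward; lengths in m; the calibration is good to about 2 mm. A picture is of the moment at which its call begins. There is no depth.
- env.close_job(): hands the job in; it is judged then, once.
The state is a dict: "time_s": time; "q": joint angles; "qvel": joint speeds; "joint_efforts": joint torques, N m; "position": TCP position; "tool_rot": TCP orientation; "ft_force": force on the tool from outside, world axes, zero at the start; "wrist_torque": the same for the moment, N m; "grip_width": finger opening in m; "gripper_force": force on a finger pad.
Only numpy, scipy, OpenCV 4.12 (cv2) and the standard library are available. Lean on these libraries where they do the work, as an engineer would, in place of code of your own. Each camera call takes 0.05 s, during which the arm holds its last target. There are 200 camera calls.

TASK

Push the blue specimen case along the cutting mat with your fingers until its far long side sits flush against the metal rail of the light bar and its short end sits against the orange stop block. Only push it, do not grip it, lift it or tip it up, and leave the jar, the pliers and the loupe where they are. Finish with the hand clear of everything.

Things in the scene. Friction and masses are not known exactly. Their poses are not given: they have to be found in the camera images.
- case: Loose flat blue plastic case, 100 (its x) by 130 (its y) by 26 mm high (28.5 over the dark plate), about 0.3 kg, flat on the mat; on top a white card with black bars and a dark 52 mm square plate, fixed. Origin: centre of its underside. Starts on the robot's side of the rail, clear of rail and stop, up to 20 degrees askew, +x side towards the rail. Slides under a few newtons.
- rail: Fixed light bar: an aluminium rail 24 mm high with a straight 460 mm long face towards the robot; behind it a black housing 45 mm high (51 over the violet tube on it). Origin: middle of that face, at mat level. x: square to the face, away from the robot into the bar (the case lies at negative x); y: along the face. Place and yaw (up to 12 degrees) vary.
- stop: Fixed orange block, 60 (x) by 30 (y) by 24 mm high, steel screw head on top. Stands near the left or right end of the rail (varies), centre 50 mm out from the rail's face and 215 mm along it from its middle. Origin: centre of its underside; axes parallel to the rail's. Its inner face, 15 mm from its centre towards the rail's middle, stops the case's short end.
- jar: Bystander: loose amber jar with white cap, 54 mm across, 68 mm high, standing in front of the other end of the rail from the stop, 215 mm from the rail's middle. Origin: centre of its underside.
- pliers: Bystander: loose black and red pliers lying on the mat at the robot's side, to the left or right, about 160 mm long, 67 mm wide, 15 mm high. Origin: near its middle at mat level; x points along it to the jaw tips.
- loupe: Bystander: loose silver eye loupe, 38 mm across, 34 mm high, standing on the mat on the other side from the pliers. Origin: centre of its underside.
There are look-alikes about, which are no part of the job. Leave any yellow look-alike of the case alone.

How it is judged (in metres and radians):
At the end, for the whole second after the job is handed in: The case lies flat and at rest on the mat, its long side within 4 mm of the rail's face and within 0.04 rad (2.3 degrees) of parallel to it, its short end within 5 mm of the inner face of the stop; jar, pliers and loupe are within 12 mm of where they stood (x of case in the frame of rail between -0.054 and -0.044 m and angle between the x axis of case and the x axis of rail, either way round below 0.04 rad and y of case in the frame of stop between -0.085 and 0.085 m and y of case in the frame of rail between -0.16 and 0.16 m and height (world z) of case below 0.004 m and angle between case's own z axis and vertical below 0.04 rad and linear speed of case below 0.01 m/s and distance of each of jar, pliers, loupe from where it was at the start of the episode below 0.012 m); the robot touches nothing.
It fails at once if the case is lifted off the mat (its underside's centre more than 8 mm up) (height (world z) of case above 0.008 m).
It fails at once if the case is tipped up by more than 0.12 rad (angle between case's own z axis and vertical above 0.12 rad).
It fails at once if the bead jar moved more than 12 mm (distance of jar from where it was at the start of the episode above 0.012 m).
It fails at once if the pliers moved more than 12 mm (distance of pliers from where it was at the start of the episode above 0.012 m).
It fails at once if the loupe moved more than 12 mm (distance of loupe from where it was at the start of the episode above 0.012 m).
It also fails if it takes over 45 s, if anything falls off the work surface, if the arm or the gripper's body presses on something with over 40 N, if the wrist force passes 120 N, or if a joint passes its speed limit or range.

## Working session

There is one attempt and no reset: what is moved stays moved. The work goes in short steps, Python scripts to look and compute and a shell command to move; the robot and the scene stay as the last step left them, time stands still between calls to the robot, and variables do not carry over. Pictures are saved under pics/ and viewed, at most 10 in all, crops included, and the job is handed in when it is done.

```bash
mkdir -p pics
cat > h.py <<'E'
import numpy as np, cv2
from rig import status, get_image, env
def snap(n,f):
    im=get_image(n); cv2.imwrite(f'pics/{f}.png',im['color'][:,:,::-1]); np.save(f'pics/{f}.npy',{k:v for k,v in im.items() if k!='color'},allow_pickle=True); return im
def px2w(im,uv,z):
    f=192/np.tan(np.radians(im['vertical_fov'])/2)
    uv=np.atleast_2d(uv).astype(float); d=np.c_[(uv[:,0]-im['cx'])/f,(uv[:,1]-im['cy'])/f,np.ones(len(uv))]
    d=d@np.array(im['orientation']).T; p=np.array(im['xyz']); return p+d*((z-p[2])/d[:,2])[:,None]
def load(f): return np.load(f'pics/{f}.npy',allow_pickle=True).item()
E
python3 - <<'E'
from h import *
ims=[snap('top','top0'),snap('side','side0')]
for i in ims: print({k:v for k,v in i.items() if k!='color'})
a=cv2.imread('pics/top0.png');cv2.imwrite('pics/top0b.png',cv2.resize(a,(800,600),interpolation=cv2.INTER_CUBIC))
print(status.observe())
E
```

```text
{'vertical_fov': 52.59869445317505, 'cx': 255.18436526439268, 'cy': 189.96611412197646, 'xyz': array([ 0.44631921, -0.01652718,  1.00832487]), 'orientation': array([[ 0.01507531, -0.99926371,  0.03528129],
       [-0.99983068, -0.01543747, -0.01001499],
       [ 0.01055227, -0.03512434, -0.99932724]])}
{'vertical_fov': 44.39702397478375, 'cx': 257.86894921818794, 'cy': 192.50881217705754, 'xyz': array([-0.10213633, -0.8638108 ,  0.73554107]), 'orientation': array([[ 0.80083147, -0.34133972,  0.49209364],
       [-0.59872538, -0.43706125,  0.67119698],
       [-0.01403113, -0.83214461, -0.55438116]])}
{'time_s': 0.1, 'q': array([ 6.35814018e+01,  2.18383279e+01,  7.43799551e+01,  9.98229237e-04,
        8.38586525e+01, -1.23341529e+01]), 'qvel': array([ 0.10312155, -0.1828294 , -0.21870063, -0.03825274,  0.03892243,
       -0.01409516]), 'joint_efforts': array([ 3.46111046e-03, -4.49222481e+01, -2.31657493e+01, -2.07302596e-04,
        3.64996304e-03, -3.22131211e-05]), 'position': array([0.1337049 , 0.53322634, 0.23076498]), 'tool_rot': array([[-9.69937567e-01,  2.43353119e-01, -6.12949915e-04],
       [ 2.43353701e-01,  9.69936879e-01, -1.19484064e-03],
       [ 3.03754530e-04, -1.30808446e-03, -9.99999098e-01]]), 'ft_force': array([0.26936729, 0.42399126, 0.99307477]), 'wrist_torque': array([ 0.02408803, -0.01517046, -0.02526034]), 'gripper_force': 0.0, 'grip_width': 0.08510016718481136}
```

View pics/top0b.png

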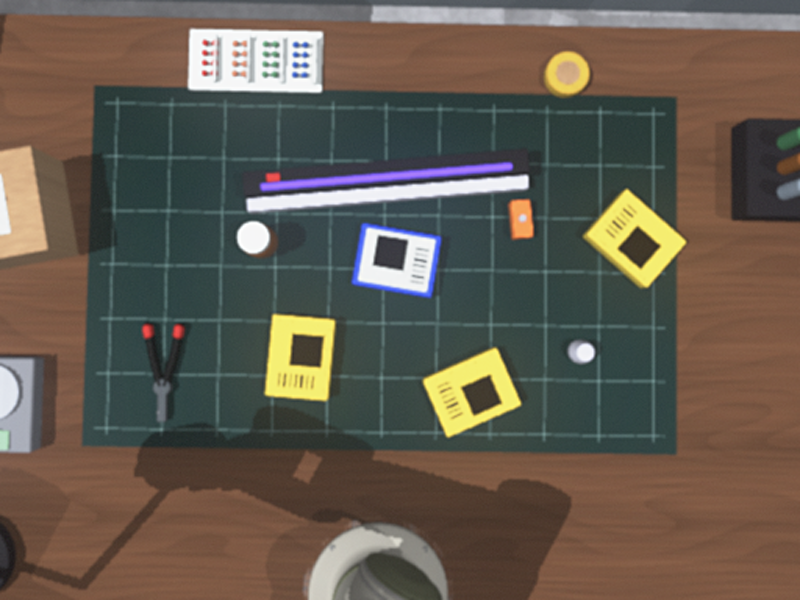

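View pics/side0.png

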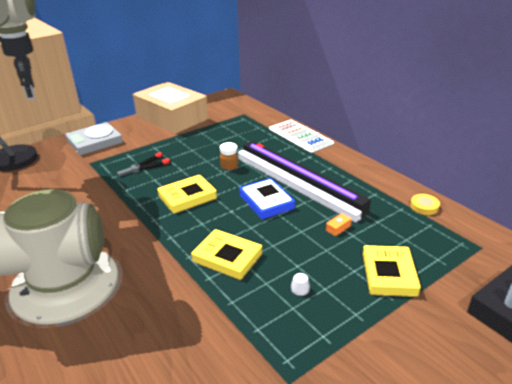

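The top view (at 800 px scale) shows the blue case at (397,260), the stop at (521,218), the jar at (254,238), the pliers at (163,370) and the loupe at (581,351). The look-alikes are yellow cases at (300,357), (472,392) and (635,238); the only blue case is the one at (397,260). I'll check it in a close crop.

Run:
```python
from h import *
a=cv2.imread('pics/top0.png')[90:200,150:350];cv2.imwrite('pics/c1.png',cv2.resize(a,None,fx=4,fy=4,interpolation=cv2.INTER_CUBIC))
im=load('top0'); img=cv2.imread('pics/top0.png').astype(int)
b,g,r=img[...,0],img[...,1],img[...,2]
# case: blue border -> hull -> minAreaRect (top at z=.026)
m=((b>150)&(r<110)&(g<120)); m[:130]=0
ys,xs=np.where(m); pts=np.c_[xs,ys][(xs>215)&(xs<290)&(ys<200)]
w=px2w(im,pts,.026)[:,:2]; rc=cv2.minAreaRect(w.astype(np.float32)*1000); print('case',rc, cv2.boxPoints(rc).round(1).tolist())
m=(r>200)&(g>60)&(g<150)&(b<90)
ys,xs=np.where(m); s=(xs>315)&(xs<345)&(ys>120)&(ys<160); w=px2w(im,np.c_[xs,ys][s],.024)[:,:2]; print('stop',cv2.minAreaRect(w.astype(np.float32)*1000))
```

```text
case ((541.1322631835938, -20.92377471923828), (132.0050811767578, 101.95208740234375), 81.12494659423828) [[480.6000061035156, -78.30000305175781], [581.2999877929688, -94.0], [601.7000122070312, 36.400001525878906], [500.8999938964844, 52.20000076293945]]
stop ((612.8223266601562, -224.00552368164062), (60.66197967529297, 32.20585632324219), 5.67242431640625)
```

View pics/c1.png

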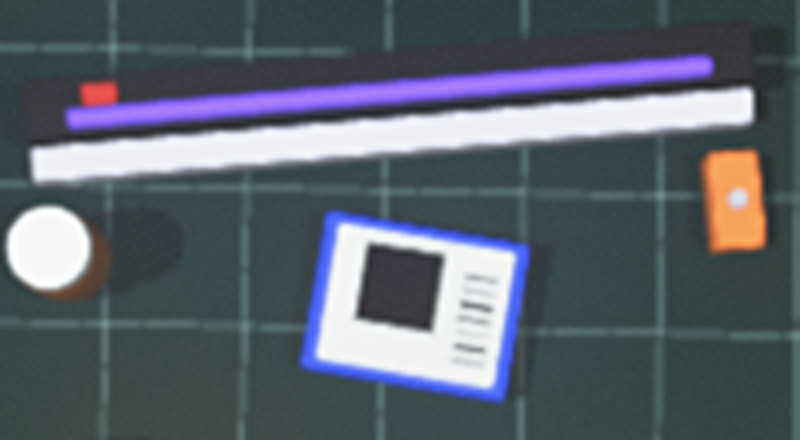

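The crop shows the blue-rimmed case with its white card and dark plate, corners at about (328,213), (527,243), (503,402) and (303,367). The rail's front edge runs from (32,183) to (755,124), and the orange stop is at (735,200). The choice is confirmed. Next I'll work out the rail frame.

```bash
cat >> h.py <<'E'
def railframe():
    im=load('top0'); w=px2w(im,[[158,135.75],[338.75,121]],.024)[:,:2]*1000
    y=(w[0]-w[1]); L=np.linalg.norm(y); y/=L; x=np.array([y[1],-y[0]]); return w.mean(0),x,y,L
def inrail(p):
    o,x,y,L=railframe(); p=np.atleast_2d(p)-o; return np.c_[p@x,p@y]
def toworld(p):
    o,x,y,L=railframe(); return o+p[0]*x+p[1]*y
E
python3 - <<'E'
from h import *
o,x,y,L=railframe(); print(o,x,y,L,'yaw',np.degrees(np.arctan2(x[1],x[0])))
print('case',inrail([541.1,-20.9]),inrail([[480.6,-78.3],[581.3,-94.0],[601.7,36.4],[500.9,52.2]]),'stop',inrail([612.8,-224]))
im=load('top0');print('yellow',px2w(im,np.array([[335,318],[275,315],[497,348],[423,382]])*.64,.026)[:,:2])
print(toworld([-150,20]),toworld([-150,0]))
E
```

```text
[637.95764334  -7.38884754] [0.99509745 0.09889929] [-0.09889929  0.99509745] 462.3067420304973 yaw 5.6757900644849
case [[-97.71903705  -3.86576146]] [[-163.59925173  -55.00094811]
 [ -64.94565752  -80.58313625]
 [ -31.74920256   47.16002552]
 [-130.49241658   72.85161333]] stop [[ -46.45699523 -213.06113203]]
yellow [[ 0.44517773  0.07605982]
 [ 0.44855765  0.17288911]
 [ 0.4006421  -0.18655275]
 [ 0.34422104 -0.06757331]]
[486.7150404   -2.32179164] [488.69302614 -22.2237406 ]
```

```bash
python3 -m handwheel '30.6 -57.2 0 0 0 19.8 0.5;30.6 -57.2 0 0 0 19.8 0.5;30.6 -57.2 0 0 0 19.8 0.5;30.6 -57.2 0 0 0 19.8 0.5;30.6 -57.2 0 0 0 19.8 0.5;30.6 -57.2 0 0 0 19.8 0.5;30.6 -57.2 0 0 0 19.8 0.5;30.6 -57.2 0 0 0 19.8 0.5'
```

```text
time_s: 0.77
position: [0.2883, 0.2436, 0.2313]
tool_rot: [[-0.995, -0.1, 0.0], [-0.1, 0.995, -0.0], [-0.0, -0.0, -1.0]]
ft_force: [1.4, 1.5, 0.2]
grip_width: 0.0429
gripper_force: 0.0
```

```bash
python3 -m handwheel '15.0 -28.0 0 0 0 0 0.5;15.0 -28.0 0 0 0 0 0.5;15.0 -28.0 0 0 0 0 0.5;15.0 -28.0 0 0 0 0 0.5;15.0 -28.0 0 0 0 0 0.5;15.0 -28.0 0 0 0 0 0.5;15.0 -28.0 0 0 0 0 0.5;15.0 -28.0 0 0 0 0 0.5'
python3 -m handwheel '0 0 0 0 0 0 0.5'
```

```text
time_s: 1.43
position: [0.4393, -0.038, 0.2311]
tool_rot: [[-0.995, -0.097, -0.0], [-0.097, 0.995, -0.0], [0.0, -0.0, -1.0]]
ft_force: [0.6, 0.4, 0.3]
grip_width: 0.0427
gripper_force: 0.0
time_s: 1.52
position: [0.44, -0.0386, 0.2308]
tool_rot: [[-0.995, -0.095, -0.0], [-0.095, 0.995, -0.001], [0.0, -0.001, -1.0]]
ft_force: [-0.2, 1.0, 0.1]
grip_width: 0.0423
gripper_force: 0.0
```

```bash
python3 -m handwheel '0 0 -4 0 0 0 0.5;0 0 -8 0 0 0 0.5;0 0 -12 0 0 0 0.5;0 0 -16 0 0 0 0.5;0 0 -19 0 0 0 0.5;0 0 -21 0 0 0 0.5;0 0 -22 0 0 0 0.5;0 0 -22.4 0 0 0 0.5'
python3 -m handwheel '0 0 0 0 0 0 0.5;0 0 0 0 0 0 0.5'
python3 - <<'E'
from h import *
snap('wrist','w1');a=cv2.imread('pics/w1.png')
s=snap('side','s1')['color'][100:300,130:400,::-1]
cv2.imwrite('pics/c2.png',cv2.resize(s,None,fx=2.9,fy=2.9,interpolation=cv2.INTER_CUBIC))
E
```

```text
time_s: 2.18
position: [0.437, -0.0338, 0.0058]
tool_rot: [[-0.995, -0.1, -0.004], [-0.1, 0.995, 0.001], [0.003, 0.002, -1.0]]
ft_force: [-0.7, -0.7, 0.0]
grip_width: 0.0426
gripper_force: 0.0
time_s: 2.35
position: [0.4383, -0.0344, 0.0079]
tool_rot: [[-0.995, -0.1, 0.001], [-0.1, 0.995, -0.0], [-0.001, -0.0, -1.0]]
ft_force: [0.0, -0.2, -0.4]
grip_width: 0.043
gripper_force: 0.0
```

View pics/c2.png

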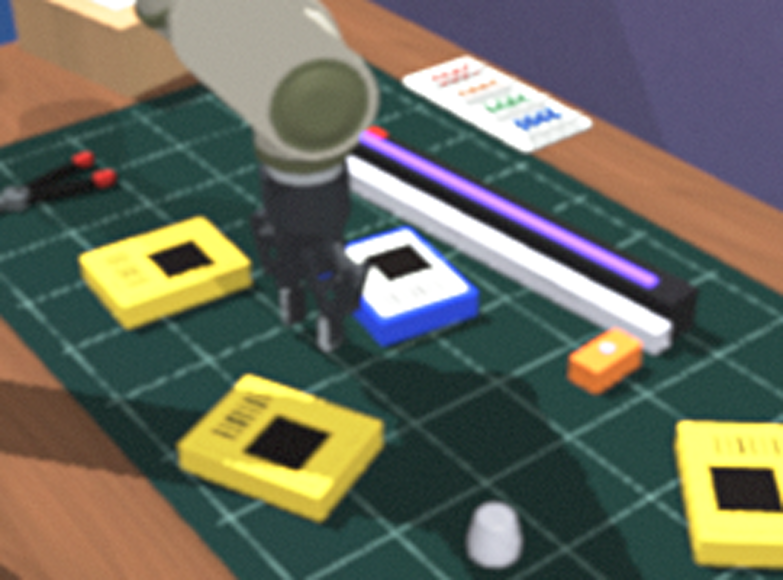

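The fingers stand just in front of the case's near side and clear of both yellow cases. Now I'll push square to the rail.

```bash
python3 -m handwheel '1 0.1 -0.2 0 0 0 0.5;2 0.2 -0.2 0 0 0 0.5;2.8 0.28 -0.2 0 0 0 0.5;3.6 0.36 -0.2 0 0 0 0.5;4.4 0.44 -0.2 0 0 0 0.5;5.2 0.52 -0.2 0 0 0 0.5;6.0 0.6 -0.2 0 0 0 0.5;6.8 0.68 -0.2 0 0 0 0.5'
python3 -m handwheel '0.4 0.04 0 0 0 0 0.5;0.8 0.08 0 0 0 0 0.5;1.2 0.12 0 0 0 0 0.5;1.5 0.15 0 0 0 0 0.5'
python3 -m handwheel '0 0 0 0 0 0 0.5'
```

```text
time_s: 3.12
position: [0.5067, -0.0278, 0.0054]
tool_rot: [[-0.995, -0.1, -0.0], [-0.1, 0.995, -0.0], [0.0, -0.0, -1.0]]
ft_force: [-2.6, -1.1, 1.5]
grip_width: 0.0429
gripper_force: 1.5
time_s: 3.45
position: [0.5213, -0.0261, 0.0053]
tool_rot: [[-0.995, -0.1, -0.001], [-0.1, 0.995, 0.0], [0.001, 0.0, -1.0]]
ft_force: [-4.2, -1.0, 2.8]
grip_width: 0.0428
gripper_force: 1.9
time_s: 3.53
position: [0.5217, -0.0261, 0.0053]
tool_rot: [[-0.995, -0.1, 0.001], [-0.1, 0.995, 0.0], [-0.001, 0.0, -1.0]]
ft_force: [-0.7, -0.9, 0.6]
grip_width: 0.0427
gripper_force: 0.0
```

```bash
python3 -m handwheel '0.2 0.02 0 0 0 0 0.5;0.4 0.04 0 0 0 0 0.5;0.6 0.06 0 0 0 0 0.5'
python3 -m handwheel '0.2 0.02 0 0 0 0 0.5;0.2 0.02 0 0 0 0 0.5'
python3 - <<'E'
from h import *
s=snap('top','t2')['color'][90:200,150:350,::-1]
cv2.imwrite('pics/c3.png',cv2.resize(s,None,fx=4,fy=4,interpolation=cv2.INTER_CUBIC))
E
```

```text
time_s: 3.78
position: [0.5271, -0.0256, 0.0053]
tool_rot: [[-0.995, -0.1, -0.0], [-0.1, 0.995, 0.0], [0.0, 0.0, -1.0]]
ft_force: [-2.5, 0.2, 0.4]
grip_width: 0.0424
gripper_force: 1.4
time_s: 3.95
position: [0.5297, -0.0255, 0.0053]
tool_rot: [[-0.995, -0.1, 0.001], [-0.1, 0.995, -0.0], [-0.001, -0.0, -1.0]]
ft_force: [-0.4, 0.2, -0.9]
grip_width: 0.0428
gripper_force: 0.2
```

View pics/c3.png

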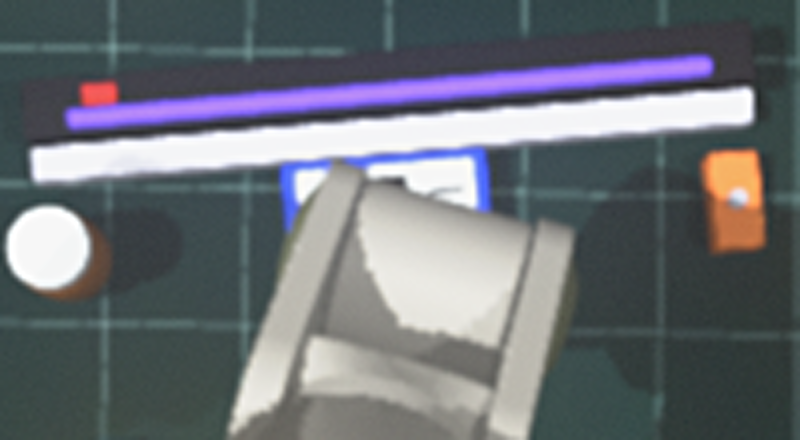

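The case now lies parallel to the rail. Its far edge, from (283,165) to (487,150), is a few millimetres short of the face. I'll keep pushing gently until it touches.

```bash
python3 -m handwheel '0.15 0.01 0 0 0 0 0.5;0.3 0.03 0 0 0 0 0.5'
python3 -m handwheel '0.15 0.01 0 0 0 0 0.5;0.3 0.03 0 0 0 0 0.5'
```

```text
time_s: 4.17
position: [0.532, -0.0252, 0.0054]
tool_rot: [[-0.995, -0.1, -0.001], [-0.1, 0.995, 0.0], [0.001, 0.0, -1.0]]
ft_force: [-3.2, -0.4, 0.9]
grip_width: 0.0426
gripper_force: 1.5
time_s: 4.33
position: [0.5325, -0.0251, 0.0053]
tool_rot: [[-0.995, -0.1, -0.007], [-0.1, 0.995, -0.0], [0.007, 0.0, -1.0]]
ft_force: [-20.8, -8.5, 15.1]
grip_width: 0.0431
gripper_force: 10.9
```

Contact: about 21 N with no further travel. I'll back off, lift, shut the fingers and go round to the case's left short end.

```bash
python3 -m handwheel '-2 -0.2 0 0 0 0 0.5;-4 -0.4 0 0 0 0 0.5;-4 -0.4 3 0 0 0 0;-4 -0.4 7 0 0 0 0;-2 3 8 0 0 0 0;0 6 8 0 0 0 0;2 9 8 0 0 0 0;4 11.3 8 0 0 0 0'
python3 -m handwheel '1 0 0 0 0 0 0;1 0 -3 0 0 0 0;1 0 -5 0 0 0 0;1 0 -6 0 0 0 0;1 0 -6 0 0 0 0'
python3 - <<'E'
from h import *
s=snap('top','t3')['color'][90:200,150:350,::-1]
cv2.imwrite('pics/c4.png',cv2.resize(s,None,fx=4,fy=4,interpolation=cv2.INTER_CUBIC))
p=status.observe()['position']*1000; print(inrail(p[:2]),px2w(load('t2'),[[220.75,131.25],[271.75,127.5]],.026)[:,:2], inrail(px2w(load('t2'),[[220.75,131.25],[271.75,127.5]],.026)[:,:2]*1000))
E
```

```text
time_s: 5.0
position: [0.5765, 0.0904, 0.0861]
tool_rot: [[-0.995, -0.1, 0.003], [-0.1, 0.995, 0.0], [-0.003, 0.0, -1.0]]
ft_force: [0.3, -0.5, 0.3]
grip_width: -0.0002
gripper_force: 0.0
time_s: 5.42
position: [0.5844, 0.0882, 0.0234]
tool_rot: [[-0.995, -0.099, -0.003], [-0.099, 0.995, 0.0], [0.003, 0.001, -1.0]]
ft_force: [0.2, -0.5, 0.2]
grip_width: -0.0002
gripper_force: 0.0
[[-43.07905098 100.2322354 ]] [[ 0.62894306  0.06338425]
 [ 0.64075707 -0.06614266]] [[ -1.97098502  71.31766192]
 [ -3.02501106 -58.74262484]]
```

View pics/c4.png

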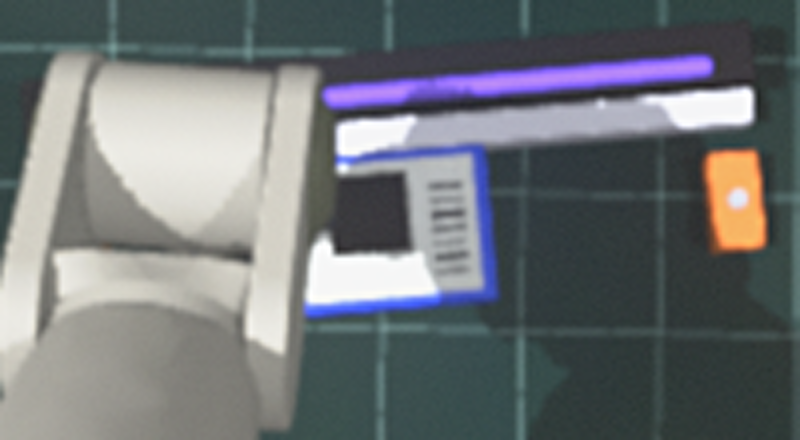

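The case sits flush, with its far edge at about (340,162)–(485,148), and the shut fingers are beyond its left end. I'll lower them and push along the rail towards the stop.

```bash
python3 -m handwheel '0 0 -0.7 0 0 0 0;0 0 -1.3 0 0 0 0;0.1 -1 -1.4 0 0 0 0;0.2 -2 -1.4 0 0 0 0;0.3 -3 -1.4 0 0 0 0;0.4 -4 -1.4 0 0 0 0;0.5 -5 -1.4 0 0 0 0;0.6 -6 -1.4 0 0 0 0'
python3 -m handwheel '0.1 -1 0 0 0 0 0;0.2 -2 0 0 0 0 0;0.3 -3 0 0 0 0 0;0.4 -4 0 0 0 0 0;0.5 -5 0 0 0 0 0;0.6 -6 0 0 0 0 0;0.7 -7 0 0 0 0 0;0.8 -8 0 0 0 0 0'
python3 - <<'E'
from h import *
s=snap('top','t4')['color'][90:200,150:350,::-1]
cv2.imwrite('pics/c5.png',cv2.resize(s,None,fx=4,fy=4,interpolation=cv2.INTER_CUBIC))
p=status.observe()['position']*1000; print(inrail(p[:2]))
E
```

```text
time_s: 6.13
position: [0.5913, 0.0268, 0.0116]
tool_rot: [[-0.995, -0.099, 0.0], [-0.099, 0.995, 0.0], [-0.0, 0.0, -1.0]]
ft_force: [-0.7, 2.6, -0.4]
grip_width: 0.0001
gripper_force: 1.1
time_s: 6.8
position: [0.5993, -0.0528, 0.0115]
tool_rot: [[-0.995, -0.1, 0.0], [-0.1, 0.995, 0.0], [-0.0, 0.0, -1.0]]
ft_force: [-0.1, 3.3, 2.6]
grip_width: -0.0003
gripper_force: 2.0
[[-42.79619102 -43.33010368]]
```

View pics/c5.png

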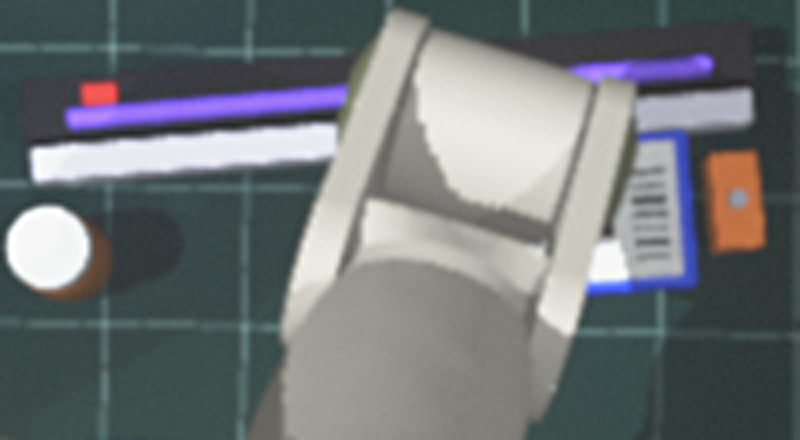

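The case is still along the rail and its right end, at x≈690, is about 10 mm from the stop at x≈706. I'll close the gap gently.

```bash
python3 -m handwheel '0.02 -0.2 0 0 0 0 0;0.05 -0.5 0 0 0 0 0;0.07 -0.7 0 0 0 0 0;0.08 -0.8 0 0 0 0 0'
python3 -m handwheel '0.02 -0.15 0 0 0 0 0;0.03 -0.3 0 0 0 0 0'
python3 -m handwheel '0.02 -0.15 0 0 0 0 0;0.03 -0.3 0 0 0 0 0'
```

```text
time_s: 7.18
position: [0.5998, -0.0597, 0.0113]
tool_rot: [[-0.995, -0.1, -0.0], [-0.1, 0.995, 0.0], [0.0, 0.0, -1.0]]
ft_force: [-0.0, 3.8, 0.9]
grip_width: -0.0004
gripper_force: 1.5
time_s: 7.35
position: [0.6002, -0.0627, 0.0113]
tool_rot: [[-0.995, -0.1, -0.0], [-0.1, 0.995, 0.0], [0.0, 0.0, -1.0]]
ft_force: [0.2, 2.2, 0.5]
grip_width: 0.0
gripper_force: 1.3
time_s: 7.52
position: [0.6005, -0.0659, 0.0113]
tool_rot: [[-0.995, -0.1, -0.0], [-0.1, 0.995, 0.0], [0.0, 0.0, -1.0]]
ft_force: [-0.7, 2.7, -0.3]
grip_width: 0.0002
gripper_force: 1.2
```

```bash
python3 -m handwheel '0.01 -0.1 0 0 0 0 0;0.02 -0.2 0 0 0 0 0'
python3 -m handwheel '0.01 -0.1 0 0 0 0 0;0.02 -0.2 0 0 0 0 0'
```

```text
time_s: 7.68
position: [0.6005, -0.067, 0.0113]
tool_rot: [[-0.995, -0.099, -0.001], [-0.099, 0.995, 0.002], [0.001, 0.002, -1.0]]
ft_force: [-0.4, 10.9, 2.2]
grip_width: -0.0003
gripper_force: 5.5
time_s: 7.85
position: [0.6001, -0.0673, 0.0113]
tool_rot: [[-0.995, -0.1, -0.002], [-0.1, 0.995, 0.005], [0.002, 0.005, -1.0]]
ft_force: [-0.9, 19.5, 4.4]
grip_width: 0.0001
gripper_force: 9.7
```

It's seated against the stop at about 20 N. I'll withdraw up and out of the way, then look.

```bash
python3 -m handwheel '-0.1 1.5 0 0 0 0 0;-0.3 3 0 0 0 0 0;-0.3 3 4 0 0 0 0;-0.3 3 8 0 0 0 0;-3 5 12 0 0 0 0;-6 8 15 0 0 0 0;-9 10 15 0 0 0 0;-12 12 15 0 0 0 0'
python3 -m handwheel '-4 3 0 0 0 0 0;-7 6 0 0 0 0 0;-10 9 0 0 0 0 0;-10 9 0 0 0 0 0'
python3 - <<'E'
from h import *
s=snap('top','t5')['color'][90:200,150:350,::-1]
cv2.imwrite('pics/c6.png',cv2.resize(s,None,fx=4,fy=4,interpolation=cv2.INTER_CUBIC))
img=cv2.imread('pics/t5.png').astype(int);b,g,r=img[...,0],img[...,1],img[...,2]
m=((b>150)&(r<110)&(g<120)); m[:118]=0
ys,xs=np.where(m); s=(xs>230)&(xs<345)&(ys<200)
w=px2w(load('t5'),np.c_[xs,ys][s],.026)[:,:2]*1000; print(cv2.minAreaRect(inrail(w).astype(np.float32)))
E
```

```text
time_s: 8.52
position: [0.4856, 0.0477, 0.1631]
tool_rot: [[-0.995, -0.1, 0.005], [-0.1, 0.995, -0.001], [-0.005, -0.002, -1.0]]
ft_force: [0.6, -0.3, -0.4]
grip_width: 0.0002
gripper_force: 0.0
time_s: 8.85
position: [0.3813, 0.1395, 0.1611]
tool_rot: [[-0.995, -0.103, -0.001], [-0.103, 0.995, -0.0], [0.001, 0.0, -1.0]]
ft_force: [0.6, 0.0, 0.5]
grip_width: -0.0
gripper_force: 0.0
((-50.24095153808594, -133.0333251953125), (99.779296875, 134.0084228515625), 0.020803086459636688)
```

View pics/c6.png

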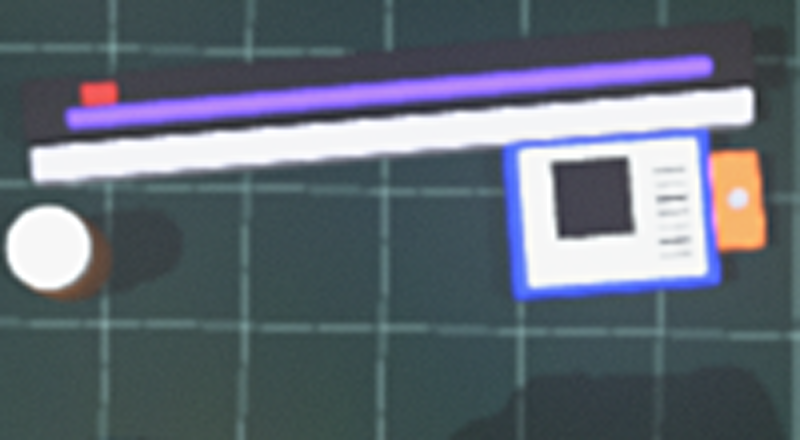

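The case sits parallel against the rail and touches the stop at x≈712. A very thin gap at the rail is hard to rule out, so I'll press the long side once more with two fingers.

```bash
python3 -m handwheel '12.6 -29.3 0 0 0 0 0.5;12.6 -29.3 0 0 0 0 0.5;12.6 -29.3 0 0 0 0 0.5;12.6 -29.3 0 0 0 0 0.5;12.6 -29.3 0 0 0 0 0.5;12.6 -29.3 0 0 0 0 0.5;12.6 -29.3 0 0 0 0 0.5;12.6 -29.3 0 0 0 0 0.5'
python3 -m handwheel '0 0 0 0 0 0 0.5;0 0 0 0 0 0 0.5'
python3 - <<'E'
from h import *
p=status.observe()['position']*1000; print(inrail(p[:2]))
E
```

```text
time_s: 9.57
position: [0.5134, -0.1608, 0.1608]
tool_rot: [[-0.995, -0.097, 0.001], [-0.097, 0.995, -0.002], [-0.001, -0.002, -1.0]]
ft_force: [-0.8, 0.6, 0.6]
grip_width: 0.0426
gripper_force: 0.0
time_s: 9.73
position: [0.5123, -0.1581, 0.1604]
tool_rot: [[-0.995, -0.097, -0.0], [-0.097, 0.995, -0.0], [0.0, -0.0, -1.0]]
ft_force: [-0.6, -0.1, -0.4]
grip_width: 0.0424
gripper_force: 0.0
[[-139.90824706 -137.56844602]]
```

```bash
python3 -m handwheel '0 0 -4 0 0 0 0.5;0 0 -8 0 0 0 0.5;0 0 -11 0 0 0 0.5;0 0 -13.5 0 0 0 0.5;0 0 -15 0 0 0 0.5;0 0 -15.5 0 0 0 0.5;0 0 -15.5 0 0 0 0.5'
python3 -m handwheel '0.7 0.07 0 0 0 0 0.5;1.4 0.14 0 0 0 0 0.5;2.0 0.2 0 0 0 0 0.5;2.5 0.25 0 0 0 0 0.5;2.7 0.27 0 0 0 0 0.5'
python3 -m handwheel '0.15 0.01 0 0 0 0 0.5;0.3 0.03 0 0 0 0 0.5'
python3 - <<'E'
from h import *
p=status.observe()['position']*1000; print(inrail(p[:2]))
E
```

```text
time_s: 10.32
position: [0.5115, -0.1555, 0.0053]
tool_rot: [[-0.995, -0.101, -0.002], [-0.101, 0.995, 0.001], [0.002, 0.001, -1.0]]
ft_force: [0.5, -0.3, -0.6]
grip_width: 0.0426
gripper_force: 0.0
time_s: 10.73
position: [0.5402, -0.1536, 0.0066]
tool_rot: [[-0.995, -0.1, 0.002], [-0.1, 0.995, -0.001], [-0.002, -0.001, -1.0]]
ft_force: [0.0, 0.6, 0.2]
grip_width: 0.0428
gripper_force: 0.0
time_s: 10.9
position: [0.542, -0.1533, 0.0061]
tool_rot: [[-0.995, -0.1, -0.0], [-0.1, 0.995, -0.0], [0.0, -0.0, -1.0]]
ft_force: [0.1, 0.1, -0.4]
grip_width: 0.0427
gripper_force: 0.0
[[-109.86388892 -135.66574763]]
```

```bash
python3 -m handwheel '0.1 0.01 0 0 0 0 0.5;0.25 0.02 0 0 0 0 0.5'
python3 -m handwheel '0.1 0.01 0 0 0 0 0.5;0.2 0.02 0 0 0 0 0.5'
python3 - <<'E'
from h import *
p=status.observe()['position']*1000; print(inrail(p[:2]))
E
```

```text
time_s: 11.07
position: [0.5441, -0.1531, 0.006]
tool_rot: [[-0.995, -0.1, -0.001], [-0.1, 0.995, 0.0], [0.001, 0.0, -1.0]]
ft_force: [-2.9, -1.7, 2.5]
grip_width: 0.0427
gripper_force: 1.8
time_s: 11.23
position: [0.5455, -0.1531, 0.006]
tool_rot: [[-0.995, -0.1, -0.002], [-0.1, 0.995, 0.0], [0.002, 0.0, -1.0]]
ft_force: [-9.1, -3.6, 6.6]
grip_width: 0.0424
gripper_force: 5.1
[[-106.39942212 -135.83390517]]
```

The stop position, -106.4 mm, matches the first flush contact at -106.7, so the case is seated. I'll withdraw and check.

```bash
python3 -m handwheel '-2 -0.2 0 0 0 0 0.5;-4 -0.4 0 0 0 0 0.5;-4 -0.4 4 0 0 0 0.5;-4 -0.4 8 0 0 0 0.5;-6 2 12 0 0 0 0.5;-9 5 16 0 0 0 0.5;-12 9 18 0 0 0 0.5;-15 13 20 0 0 0 0.5'
python3 -m handwheel '-2 4 0 0 0 0 0.5;-4 8 0 0 0 0 0.5;-6 12 0 0 0 0 0.5;-6 16 0 0 0 0 0.5;-6 16 0 0 0 0 0.5'
python3 - <<'E'
from h import *
c=snap('top','t6')['color'][:,:,::-1]
cv2.imwrite('pics/c7.png',cv2.resize(c[70:300,60:400],None,fx=2.35,fy=2.35,interpolation=cv2.INTER_CUBIC))
img=c.astype(int);b,g,r=img[...,0],img[...,1],img[...,2]
m=((b>150)&(r<110)&(g<120)); m[:118]=0
ys,xs=np.where(m); s=(xs>230)&(xs<345)&(ys<200)
w=px2w(load('t6'),np.c_[xs,ys][s],.026)[:,:2]*1000; print(cv2.minAreaRect(inrail(w).astype(np.float32)))
E
```

```text
time_s: 11.9
position: [0.4227, -0.0571, 0.1874]
tool_rot: [[-0.995, -0.098, 0.003], [-0.098, 0.995, -0.001], [-0.002, -0.001, -1.0]]
ft_force: [0.1, -0.0, 1.0]
grip_width: 0.0429
gripper_force: 0.0
time_s: 12.32
position: [0.3613, 0.1069, 0.1862]
tool_rot: [[-0.995, -0.105, 0.001], [-0.105, 0.995, 0.002], [-0.001, 0.001, -1.0]]
ft_force: [-0.2, 0.6, 0.1]
grip_width: 0.0429
gripper_force: 0.0
((-49.27682113647461, -132.68463134765625), (97.91229248046875, 133.3201446533203), 0.030582860112190247)
```

View pics/c7.png

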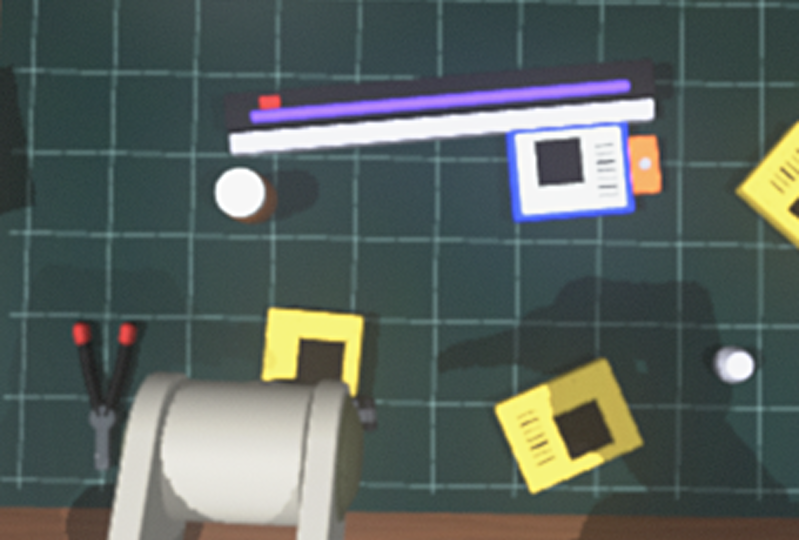

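The case, at (572,172), is flush with the rail and against the stop at (645,165). The jar (240,193), pliers (103,390) and loupe (735,365) haven't been disturbed, and the hand is high and clear.

```bash
python3 -c "
from rig import env
print(env.close_job())"
```

```text
the job is handed in; nothing more can be done
None
```

I pushed the blue case flush against the rail and up to the orange stop and handed the job in at about 12 s, with the hand clear and the jar, pliers and loupe where they were; the hand-in gave no verdict.

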